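# Wet the dispenser dish and unclip the plug cassette over it

## Robot

A 7-joint arm with a two-finger parallel gripper is mounted at the origin on the work surface. World frame = base frame: x ahead of the robot, y to its left, z up, the work surface at z = 0. Lengths are in m, angles in degrees, forces in N, time in s.
With the tool pointing down it reaches from about 0.425 to 0.875 m from the base axis. Payload 4.7 kg.
Tool frame: the origin (TCP) lies between the finger pads; the fingertips stand 8 mm ahead of it and the grasp point (between the pads) lies 11 mm behind it (env.tip_extent is the distance from the TCP to the fingertips, in m); z points along the fingers, y is the line along which they close (so a half turn about z gives the same grasp; the last joint's range is limited). The gripper opens to 87 mm and grips with 3 to 60 N. Pads are 19 mm wide; open, the fingers measure 117 mm over their backs; the gripper's body (75 mm by 190 mm) begins 51 mm behind the grasp point.
Start: joints at [-68.577, 18.392, -4.016, 83.108, 1.295, 78.541, -3.26], TCP at [0.229, 0.608, 0.231] pointing down, gripper open.
Joint ranges: [-163.93, 163.93], [-17.29, 119.83], [-79.2, 71.16], [3.27, 140.29], [-89.18, 269.18], [5.43, 117.66], [-154.24, 154.24]. Speed limits (degrees/s): [147.25, 147.25, 180, 180, 180, 180, 180].

## Interface

Orientations are given as [roll, pitch, yaw] about the fixed x, y, z axes, in that order (R = Rz(yaw) Ry(pitch) Rx(roll)).
In Python, from cell import sensors, vision, workorder, env gives the robot as it stands.
- The arm moves only by the tool drive_tool, never from a script. Its argument "moves" is a list of rows, each an object of numbers: "x", "y", "z": the shift along the tool's x, y, z in mm; "rx", "ry", "rz": the turn, a rotation vector about the tool's x, y, z in rad; "fingers": the closure, from -1 (fully open) to 1 (shut). In form: [{"x": .., "y": .., "z": .., "rx": .., "ry": .., "rz": .., "fingers": ..}, ...]. A call has 1 to 20 rows; each row is the pose to reach, as a shift and turn from the pose commanded when the call began, along the tool's axes at that moment; what a row does not reach only later rows make up. A row lasts 1/8 s, in which the tool goes at most 62.5 mm and 10.7 degrees, less where a joint would pass 70% of its speed; a pose out of reach is approached as far as the arm can. A call with a gripper value outside its range is refused whole. The fingers move at their own pace and stop on an object; "force" is the grip in N (left out, the last holds). Time passes only in rows, so rows that repeat a pose let the fingers close. It gives the time, the measured TCP pose, the force, the opening and the grip force at its end, in the units of the state.
- sensors.get_obs(): the state, without advancing time (a new reading comes with each control period).
- vision.read_camera(name): name is "scene" or "top"; returns a dict with "image" (400x640x3 uint8, red, green, blue), "fx", "fy", "cx", "cy" (pixels), "k1" (the pictures are not rectified: a ray, as slopes to the right and down, at radius r is drawn at 1 + k1 r^2 times it, then the intrinsics apply), "R" (3x3) and "t" (3): a world point X has camera coordinates R X + t. Camera axes: x right, y down, z forward; pixel columns grow to the right and rows downward; lengths in m; the calibration is good to about 2 mm. A picture is of the moment at which its call begins. There is no depth.
- workorder.sign_off(): hands the job in; it is judged then, once.
The state is a dict: "time_s": time; "qpos": joint angles; "joint_velocities": joint speeds; "effort": joint torques, N m; "tool_pos": TCP position; "tool_rot": TCP orientation; "force": force on the tool from outside, world axes, zero at the start; "wrist_torque": the same for the moment, N m; "grip_width": finger opening in m; "grasp_force": force on a finger pad.
Only numpy, scipy, OpenCV 4.12 (cv2) and the standard library are available. Lean on these libraries where they do the work, as an engineer would, in place of code of your own. Each camera call takes 0.05 s, during which the arm holds its last target. There are 200 camera calls.

## Task

Get the plug cassette ready for wiping: press the dish on top of the alcohol dispenser all the way down and let it come back up, then pinch the two catches on the cassette's long sides together and lift the cassette out of its dock. Carry it over to the dispenser and finish while holding it there, level and still, catches pinched, with its underside centred a few centimetres above the dish and touching nothing. Leave the other things on the bench where they are.

Things in the scene. Friction and masses are not known exactly. Their poses are not given: they have to be found in the camera images.
- dispenser: alcohol dispenser: whitish bottle 74 mm across with a black collar, in a steel holder screwed to the bench (square foot 100 mm). Fixed. Origin: centre of its foot on the bench, z up. On top is a sprung white dish, 60 mm across; the dish's open lid, a 44 mm disc, sticks out level on the +y side (disc centre 58 mm from the axis), its top 4 mm below the dish's, and moves with it.
- pump_top (a point): centre of the dish's flat top face, 135 mm above the bench when up. Press here, straight down.
- pump (a joint): the dish's travel in m: 0 = up, 0.010 = fully down. A spring pushes it back: it starts to move at about 3 N and is down at about 8 N.
- dock: aluminium dock block, 110 (x) x 90 (y) mm, walls 38 mm high, floor 8 mm thick, screwed to the bench. Fixed. Origin: centre of its underside, z up. The cassette stands in its well; a ledge in each long wall traps the hooks of the cassette's catches until both are pressed in about 5 mm. With a catch out the cassette rises only 2 mm.
- cassette: black plug cassette, 84 (x) x 51 (y) mm, about 0.2 kg, a row of six plugs with white tips on top (tips 76 mm above its underside). Origin: centre of its underside, z up. Seated, it is 8 mm above the bench, axes along the dock's, 1.5 mm play. Grey ribbed catch pads stand on its two long sides (+y, -y) at mid-length: 60 mm across both pads at rest, 46 mm fully pinched.
- catch_left (a joint): how far the +y catch is pressed in, m: 0 = out, 0.007 = fully in. Sprung: moves from 2.4 N, fully in at 8 N. Its upright pad is 30 mm wide along x and reaches from 36 to 72 mm above the cassette's underside (seated: 44 to 80 mm above the bench, all above the dock's walls). Grip it there from above.
- catch_right (a joint): the same for the catch and pad on the cassette's -y side.
- cleaver: bystander: steel fibre cleaver, 75 x 60 x 75 mm, loose. Origin: centre of its underside.
- plug_a: bystander: loose black plug with a white nose, 52 x 10 x 10 mm, lying on the bench. Origin: centre of its underside.
- plug_b: bystander: a second such plug.
- jar: bystander: small jar, 38 mm across, 45 mm high, loose. Origin: centre of its underside.
- meter: bystander: grey hand-held power meter lying flat, 130 x 70 x 26 mm, loose. Origin: centre of its underside.
- tape: bystander: roll of paper tape lying flat, 90 mm across, 20 mm high, loose. Origin: centre of its underside.
- screwdriver: bystander: yellow-handled screwdriver, 160 mm long, lying on the bench. Origin: under its middle.
Things that resemble listed ones, but are neither listed nor needed, are in the scene too. Leave any yellow look-alike of the cassette alone.

How it is judged:
By the outcome, as a careful person would: the job done as asked, in the order asked, and still so for the second after the job is handed in, while the arm keeps its last pose, push and grip.
It also fails if it takes over 53 s, if anything falls off the work surface, if the arm or the gripper's body presses on something with over 40 N, if the wrist force passes 120 N, or if a joint passes its speed limit or range.

## Working session

There is one attempt and no reset: what is moved stays moved. The work goes in short steps, Python scripts to look and compute and a tool call to move; the robot and the scene stay as the last step left them, time stands still between calls to the robot, and variables do not carry over. Pictures are saved under pics/ and viewed, at most 10 in all, crops included, and the job is handed in when it is done.

Besides the shell and the picture viewer there is one more tool, called after ">>>" by a JSON object that holds its "op" and its "data", one argument or row to a line. drive_tool: Moves the arm, as the interface text tells. Its arguments: {"type":"object","properties":{"moves":{"type":"array"},"force":{"type":"number"}},"required":["moves"]}

```bash
mkdir -p pics; cat > h.py <<'E'
import numpy as np, cv2
from cell import sensors, vision, workorder, env
def K(c): return np.array([[c["fx"],0,c["cx"]],[0,c["fy"],c["cy"]],[0,0,1.]]), np.array([c["k1"],0,0,0.])
def ray(c,u,v):
    k,d=K(c); p=cv2.undistortPoints(np.array([[[u,v]]],float),k,d)[0,0]
    R=np.array(c["R"]); return -R.T@np.array(c["t"]), R.T@np.array([p[0],p[1],1])
def at(c,u,v,z):
    o,r=ray(c,u,v); return (o+r*(z-o[2])/r[2]).round(4)
def proj(c,X):
    k,d=K(c); R=np.array(c["R"]); return cv2.projectPoints(np.array(X,float).reshape(-1,1,3),cv2.Rodrigues(R)[0],np.array(c["t"],float),k,d)[0][:,0]
E
python3 - <<'E'
from h import *
import pickle
for n in("top","scene"):
    c=vision.read_camera(n); pickle.dump(c,open(n+"0.pkl","wb"))
    cv2.imwrite(f"pics/{n}0.png",c["image"][:,:,::-1]); print(n,c["fx"],c["k1"],(-np.array(c["R"]).T@c["t"]))
print(sensors.get_obs())
E
```

```text
top 425.7245283475267 -0.09954272175740848 [0.35419174 0.00763465 1.32237385]
scene 437.03927128823517 0.012077702327848064 [0.82475279 0.5174098  1.06994507]
{'time_s': 0.1, 'qpos': array([-68.57541131,  18.43658918,  -4.01524411,  83.16711786,
         1.29393339,  78.54164593,  -3.25934538]), 'joint_velocities': array([-0.05832332, -0.0793066 ,  0.01929797, -0.20152482,  0.01876423,
        0.0365136 ,  0.00322848]), 'effort': array([ 1.75312307e-04, -4.92570949e+01, -4.05628402e-01, -3.13396418e+01,
       -6.39804220e-02,  3.95458750e-02,  4.51779124e-05]), 'tool_pos': array([0.22874769, 0.60790557, 0.22955765]), 'tool_rot': array([-1.79899818e+02,  4.48613793e-03,  1.59385161e+02]), 'force': array([-0.4931235 , -0.50251515, -0.71695283]), 'wrist_torque': array([0.02124604, 0.00783735, 0.01730941]), 'grasp_force': 0.0, 'grip_width': 0.08724243585559381}
```

View pics/top0.png

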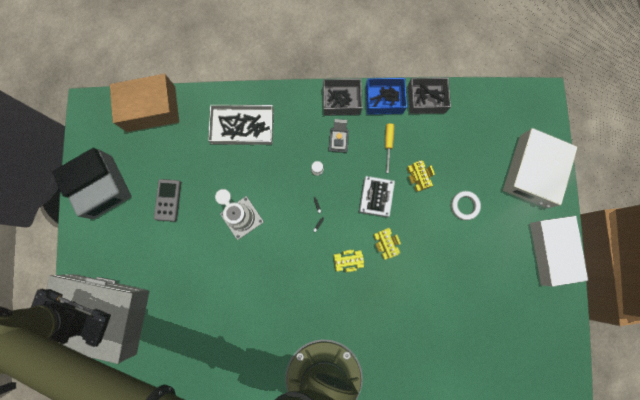

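View pics/scene0.png

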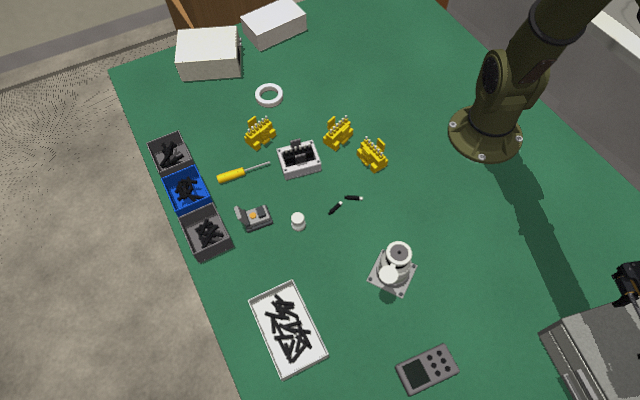

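The top view shows the dispenser near (238,215) with its lid at (223,197), and the dock with the black cassette near (378,196). In the scene view the dish is near (398,253), the lid near (388,274) and the cassette near (298,157). I'll enlarge these areas next.

```bash
python3 - <<'E'
from h import *
import pickle
T=pickle.load(open("top0.pkl","rb"));S=pickle.load(open("scene0.pkl","rb"))
def crop(c,u,v,w=50,h=37.5,s=8):
    M=np.array([[s,0,-s*(u-w/2)],[0,s,-s*(v-h/2)]],float)
    im=cv2.warpAffine(c["image"][:,:,::-1].copy(),M,(400,300),flags=cv2.INTER_CUBIC)
    for i in range(0,400,80):
        cv2.putText(im,f"{u-w/2+i/s:.0f}",(i,10),0,.35,(0,255,255),1); cv2.line(im,(i,0),(i,300),(0,255,255),1) if i else 0
    for j in range(40,300,80):
        cv2.putText(im,f"{v-h/2+j/s:.1f}",(0,j),0,.35,(0,255,255),1); cv2.line(im,(0,j),(8,j),(0,255,255),1)
    return im
a=np.hstack([crop(T,240,213),crop(T,378,196)]);b=np.hstack([crop(S,396,267,60,45,400/60),crop(S,299,158,60,45,400/60)])
cv2.imwrite("pics/crop0.png",np.vstack([a,b]))
E
```

```text
(no output)
```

View pics/crop0.png

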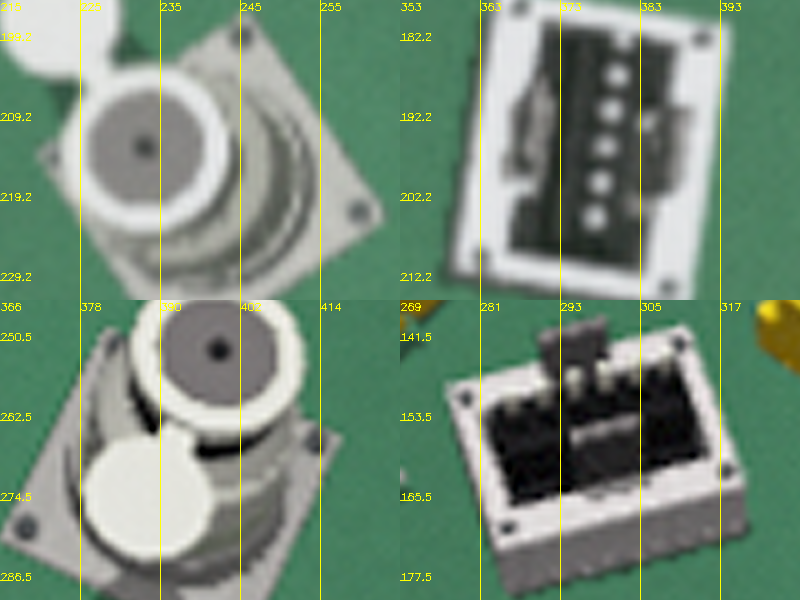

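The crops show the dish hub at top (233.1,212.6) and scene (398.7,252.2), and the lid at scene (388,273.6). The dock rim corners are at scene (276,148.4), (312,139.3), (320.8,162.2) and (284,173). The six tips run from top (381,182) to (377.4,204.4).

```bash
python3 - <<'E'
from h import *
import pickle
T=pickle.load(open("top0.pkl","rb"));S=pickle.load(open("scene0.pkl","rb"))
t=lambda x,y,u,v:(u-25+x/8,v-18.75+y/8)
s=lambda x,y,u,v:(u-30+x*.15,v-22.5+y*.15)
print("dish",at(T,*t(145,147,240,213),.135),at(S,*s(218,51,396,267),.135),"lid",at(S,*s(147,194,396,267),.131),at(T,*t(60,22,240,213),.131))
P=np.array([at(S,*s(x,y,299,158),.038) for x,y in[(47,86),(287,25),(345,178),(100,250)]]);print("dockS",P,P.mean(0))
P=np.array([at(S,*s(x,y,299,158),.038) for x,y in[(65,98),(279,43),(327,170),(108,228)]]);print("holesS",P,P.mean(0))
P=np.array([at(T,*t(x,y,378,196),.038) for x,y in[(120,7),(302,38),(270,287),(82,258)]]);print("holesT",P,P.mean(0))
P=np.array([at(T,*t(x,y,378,196),.084) for x,y in[(225,38),(217,75),(211,110),(206,146),(200,182),(195,217)]]);print("tipsT",P,P.mean(0))
P=np.array([at(T,*t(x,y,378,196),.080) for x,y in[(150,75),(150,178),(105,178),(287,107),(280,207)]]);print("padsT",P)
E
```

```text
dish [0.4912 0.2421 0.135 ] [0.4917 0.2438 0.135 ] lid [0.5401 0.2748 0.131 ] [0.537  0.2735 0.131 ]
dockS [[ 0.5902 -0.2319  0.038 ]
 [ 0.4823 -0.2105  0.038 ]
 [ 0.4989 -0.1253  0.038 ]
 [ 0.6075 -0.1429  0.038 ]] [ 0.544725 -0.17765   0.038   ]
holesS [[ 0.5861 -0.2222  0.038 ]
 [ 0.49   -0.2034  0.038 ]
 [ 0.5037 -0.1327  0.038 ]
 [ 0.5996 -0.1514  0.038 ]] [ 0.54485  -0.177425  0.038   ]
holesT [[ 0.5991 -0.1534  0.038 ]
 [ 0.5854 -0.2231  0.038 ]
 [ 0.4895 -0.2061  0.038 ]
 [ 0.5024 -0.1348  0.038 ]] [ 0.5441  -0.17935  0.038  ]
tipsT [[ 0.5778 -0.1861  0.084 ]
 [ 0.564  -0.1825  0.084 ]
 [ 0.5509 -0.1797  0.084 ]
 [ 0.5375 -0.1772  0.084 ]
 [ 0.5242 -0.1744  0.084 ]
 [ 0.5112 -0.172   0.084 ]] [ 0.54426667 -0.17865     0.084     ]
padsT [[ 0.5652 -0.1582  0.08  ]
 [ 0.5267 -0.1565  0.08  ]
 [ 0.5271 -0.1399  0.08  ]
 [ 0.552  -0.2087  0.08  ]
 [ 0.5147 -0.2042  0.08  ]]
```

```bash
cat >> h.py <<'E'
from scipy.spatial.transform import Rotation as Ro
def go(x,y,z,yaw,n=1):
    "rows from measured pose to target (mm, rad)"
    o=sensors.get_obs(); R=Ro.from_euler("xyz",o["tool_rot"],degrees=True); G=Ro.from_euler("xyz",[180,0,yaw],degrees=True)
    d=R.inv().apply(np.array([x,y,z])-o["tool_pos"])*1000; r=(R.inv()*G).as_rotvec()
    print("t",o["time_s"],"pos",o["tool_pos"].round(4),o["tool_rot"].round(2),"F",o["force"].round(1),"q",o["qpos"].round(0)); print("d",d.round(1),"r",r.round(4))
E
python3 -c "
from h import *
go(.4914,.243,.20,116.3)"
```

```text
t 0.1 pos [0.2287 0.6079 0.2296] [-179.9     0.    159.39] F [-0.5 -0.5 -0.7] q [-69.  18.  -4.  83.   1.  79.  -3.]
d [-374.3 -249.    30. ] r [-1.60e-03  7.00e-04  7.52e-01]
```

>>> {"op": "drive_tool", "data": {
  "moves": [
    {"x":-37,"y":-25,"z":0,"rz":0.08,"fingers":1},
    {"x":-75,"y":-50,"z":0,"rz":0.15,"fingers":1},
    {"x":-112,"y":-75,"z":0,"rz":0.23,"fingers":1},
    {"x":-150,"y":-100,"z":0,"rz":0.3,"fingers":1},
    {"x":-187,"y":-125,"z":5,"rz":0.38,"fingers":1},
    {"x":-225,"y":-150,"z":10,"rz":0.45,"fingers":1},
    {"x":-262,"y":-175,"z":15,"rz":0.53,"fingers":1},
    {"x":-300,"y":-200,"z":20,"rz":0.6,"fingers":1},
    {"x":-337,"y":-225,"z":25,"rz":0.68,"fingers":1},
    {"x":-360,"y":-240,"z":30,"rz":0.73,"fingers":1},
    {"x":-374,"y":-249,"z":30,"rz":0.752,"fingers":1},
    {"x":-374,"y":-249,"z":30,"rz":0.752,"fingers":1},
    {"x":-374,"y":-249,"z":30,"rz":0.752,"fingers":1}
  ],
  "force": 20
}}

```text
invalid input at $.moves[0]: expected keys x, y, z, rx, ry, rz, fingers
```

```bash
python3 -c "
from h import *
go(.4914,.243,.15,116.3)
o=sensors.get_obs();print(o['grip_width'])"
```

```text
t 0.1 pos [0.2287 0.6079 0.2296] [-179.9     0.    159.39] F [-0.5 -0.5 -0.7] q [-69.  18.  -4.  83.   1.  79.  -3.]
d [-374.3 -248.9   80. ] r [-1.60e-03  7.00e-04  7.52e-01]
0.08724243585559381
```

All seven keys are required.

>>> {"op": "drive_tool", "data": {
  "moves": [
    {"x":-37,"y":-25,"z":0,"rx":0,"ry":0,"rz":0.08,"fingers":1},
    {"x":-75,"y":-50,"z":0,"rx":0,"ry":0,"rz":0.15,"fingers":1},
    {"x":-112,"y":-75,"z":0,"rx":0,"ry":0,"rz":0.23,"fingers":1},
    {"x":-150,"y":-100,"z":0,"rx":0,"ry":0,"rz":0.3,"fingers":1},
    {"x":-187,"y":-125,"z":5,"rx":0,"ry":0,"rz":0.38,"fingers":1},
    {"x":-225,"y":-150,"z":10,"rx":0,"ry":0,"rz":0.45,"fingers":1},
    {"x":-262,"y":-175,"z":15,"rx":0,"ry":0,"rz":0.53,"fingers":1},
    {"x":-300,"y":-200,"z":20,"rx":0,"ry":0,"rz":0.6,"fingers":1},
    {"x":-337,"y":-225,"z":25,"rx":0,"ry":0,"rz":0.68,"fingers":1},
    {"x":-360,"y":-240,"z":30,"rx":0,"ry":0,"rz":0.73,"fingers":1},
    {"x":-374,"y":-249,"z":30,"rx":0,"ry":0,"rz":0.752,"fingers":1},
    {"x":-374,"y":-249,"z":30,"rx":0,"ry":0,"rz":0.752,"fingers":1},
    {"x":-374,"y":-249,"z":30,"rx":0,"ry":0,"rz":0.752,"fingers":1}
  ],
  "force": 20
}}

```text
time_s: 1.72
tool_pos: [0.4904, 0.2456, 0.2007]
tool_rot: [180.0, -0.1, 116.5]
force: [-0.8, 0.5, 0.4]
grip_width: 0.0005
grasp_force: 0.0
```

```bash
python3 -c "
from h import *
go(.4914,.243,.15,116.3)
o=sensors.get_obs();print(o['grip_width'])
import pickle
S=vision.read_camera('scene');T=vision.read_camera('top')
cv2.imwrite('pics/p1.png',np.hstack([cv2.resize(c['image'][v-45:v+45,u-45:u+45,::-1],(400,400),interpolation=2) for c,u,v in((S,398,230),(T,233,205))]))"
```

```text
t 1.725 pos [0.4904 0.2456 0.2007] [ 1.7999e+02 -6.0000e-02  1.1647e+02] F [-0.8  0.5  0.4] q [-44.   7.  16. 101.  -2.  73.  -1.]
d [-2.8 -0.3 50.7] r [ 0.0001 -0.001   0.003 ]
0.0005309275876721185
```

View pics/p1.png

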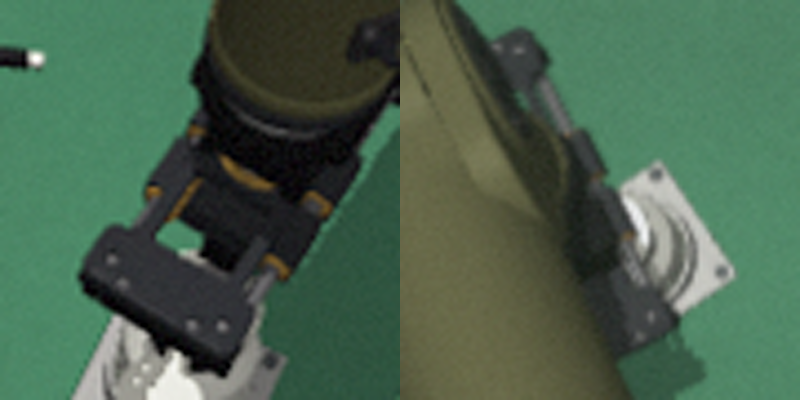

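In both views the closed fingers are over the dish and the gripper's long body is well above the bench. Next is the descent to just above the dish.

>>> {"op": "drive_tool", "data": {
  "moves": [
    {"x":-2.5,"y":0,"z":20,"rx":0,"ry":0,"rz":0,"fingers":1},
    {"x":-2.5,"y":0,"z":40,"rx":0,"ry":0,"rz":0,"fingers":1},
    {"x":-2.5,"y":0,"z":51,"rx":0,"ry":0,"rz":0,"fingers":1},
    {"x":-2.5,"y":0,"z":51,"rx":0,"ry":0,"rz":0,"fingers":1},
    {"x":-2.5,"y":0,"z":51,"rx":0,"ry":0,"rz":0,"fingers":1}
  ]
}}

```text
time_s: 2.45
tool_pos: [0.4928, 0.2419, 0.1504]
tool_rot: [179.9, -0.0, 116.3]
force: [-0.3, -0.4, 0.1]
grip_width: 0.0002
grasp_force: 0.0
```

>>> {"op": "drive_tool", "data": {
  "moves": [
    {"x":0,"y":0,"z":3,"rx":0,"ry":0,"rz":0,"fingers":1},
    {"x":0,"y":0,"z":6,"rx":0,"ry":0,"rz":0,"fingers":1},
    {"x":0,"y":0,"z":9,"rx":0,"ry":0,"rz":0,"fingers":1},
    {"x":0,"y":0,"z":12,"rx":0,"ry":0,"rz":0,"fingers":1},
    {"x":0,"y":0,"z":12,"rx":0,"ry":0,"rz":0,"fingers":1},
    {"x":0,"y":0,"z":12,"rx":0,"ry":0,"rz":0,"fingers":1}
  ]
}}

```text
time_s: 3.2
tool_pos: [0.4926, 0.2415, 0.1381]
tool_rot: [180.0, -0.0, 116.3]
force: [-1.5, -1.1, 4.7]
grip_width: 0.0004
grasp_force: 2.7
```

>>> {"op": "drive_tool", "data": {
  "moves": [
    {"x":0,"y":0,"z":2,"rx":0,"ry":0,"rz":0,"fingers":1},
    {"x":0,"y":0,"z":4,"rx":0,"ry":0,"rz":0,"fingers":1},
    {"x":0,"y":0,"z":6,"rx":0,"ry":0,"rz":0,"fingers":1},
    {"x":0,"y":0,"z":6.5,"rx":0,"ry":0,"rz":0,"fingers":1},
    {"x":0,"y":0,"z":6.5,"rx":0,"ry":0,"rz":0,"fingers":1}
  ]
}}

```text
time_s: 3.82
tool_pos: [0.4927, 0.2416, 0.1333]
tool_rot: [179.9, -0.0, 116.3]
force: [-4.7, -2.4, 13.9]
grip_width: 0.0004
grasp_force: 7.4
```

>>> {"op": "drive_tool", "data": {
  "moves": [
    {"x":0,"y":0,"z":0.7,"rx":0,"ry":0,"rz":0,"fingers":1},
    {"x":0,"y":0,"z":1.2,"rx":0,"ry":0,"rz":0,"fingers":1},
    {"x":0,"y":0,"z":1.2,"rx":0,"ry":0,"rz":0,"fingers":1},
    {"x":0,"y":0,"z":1.2,"rx":0,"ry":0,"rz":0,"fingers":1}
  ]
}}

```text
time_s: 4.32
tool_pos: [0.4927, 0.2416, 0.1333]
tool_rot: [179.9, -0.1, 116.3]
force: [-6.9, -3.8, 20.0]
grip_width: 0.0002
grasp_force: 10.4
```

>>> {"op": "drive_tool", "data": {
  "moves": [
    {"x":0,"y":0,"z":-4,"rx":0,"ry":0,"rz":0,"fingers":1},
    {"x":0,"y":0,"z":-9,"rx":0,"ry":0,"rz":0,"fingers":1},
    {"x":0,"y":0,"z":-15,"rx":0,"ry":0,"rz":0,"fingers":1},
    {"x":0,"y":0,"z":-35,"rx":0,"ry":0,"rz":0,"fingers":1},
    {"x":0,"y":0,"z":-60,"rx":0,"ry":0,"rz":0,"fingers":1},
    {"x":0,"y":0,"z":-80,"rx":0,"ry":0,"rz":0,"fingers":1},
    {"x":0,"y":0,"z":-80,"rx":0,"ry":0,"rz":0,"fingers":1}
  ]
}}

```text
time_s: 5.2
tool_pos: [0.4931, 0.2418, 0.2108]
tool_rot: [179.8, -0.0, 116.3]
force: [-0.1, -0.6, -0.0]
grip_width: 0.0003
grasp_force: 0.0
```

```bash
python3 -c "
from h import *
go(.5445,-.1785,.20,-11.3)"
```

```text
t 5.2 pos [0.4931 0.2418 0.2108] [ 1.7985e+02 -2.0000e-02  1.1630e+02] F [-0.1 -0.6 -0. ] q [-44.   7.  16. 100.  -2.  74.  -1.]
d [-399.5 -140.2   10.4] r [ 1.100e-03 -3.100e-03  2.227e+00]
```

>>> {"op": "drive_tool", "data": {
  "moves": [
    {"x":-27,"y":-9,"z":0,"rx":0,"ry":0,"rz":0.15,"fingers":-1},
    {"x":-53,"y":-19,"z":0,"rx":0,"ry":0,"rz":0.3,"fingers":-1},
    {"x":-80,"y":-28,"z":0,"rx":0,"ry":0,"rz":0.45,"fingers":-1},
    {"x":-107,"y":-37,"z":0,"rx":0,"ry":0,"rz":0.6,"fingers":-1},
    {"x":-133,"y":-47,"z":0,"rx":0,"ry":0,"rz":0.75,"fingers":-1},
    {"x":-160,"y":-56,"z":0,"rx":0,"ry":0,"rz":0.9,"fingers":-1},
    {"x":-186,"y":-65,"z":0,"rx":0,"ry":0,"rz":1.05,"fingers":-1},
    {"x":-213,"y":-75,"z":0,"rx":0,"ry":0,"rz":1.2,"fingers":-1},
    {"x":-240,"y":-84,"z":0,"rx":0,"ry":0,"rz":1.35,"fingers":-1},
    {"x":-266,"y":-93,"z":0,"rx":0,"ry":0,"rz":1.5,"fingers":-1},
    {"x":-293,"y":-103,"z":0,"rx":0,"ry":0,"rz":1.65,"fingers":-1},
    {"x":-320,"y":-112,"z":5,"rx":0,"ry":0,"rz":1.8,"fingers":-1},
    {"x":-346,"y":-121,"z":5,"rx":0,"ry":0,"rz":1.95,"fingers":-1},
    {"x":-373,"y":-131,"z":8,"rx":0,"ry":0,"rz":2.1,"fingers":-1},
    {"x":-390,"y":-137,"z":10,"rx":0,"ry":0,"rz":2.18,"fingers":-1},
    {"x":-399.5,"y":-140,"z":10,"rx":0,"ry":0,"rz":2.227,"fingers":-1},
    {"x":-399.5,"y":-140,"z":10,"rx":0,"ry":0,"rz":2.227,"fingers":-1},
    {"x":-399.5,"y":-140,"z":10,"rx":0,"ry":0,"rz":2.227,"fingers":-1},
    {"x":-399.5,"y":-140,"z":10,"rx":0,"ry":0,"rz":2.227,"fingers":-1}
  ]
}}

```text
time_s: 7.58
tool_pos: [0.5441, -0.1777, 0.1999]
tool_rot: [-180.0, -0.0, -11.2]
force: [-0.9, 0.2, 0.6]
grip_width: 0.087
grasp_force: 0.0
```

```bash
python3 -c "
from h import *
go(.5445,-.1785,.11,-11.3)"
```

```text
t 7.575 pos [ 0.5441 -0.1777  0.1999] [-1.7996e+02 -1.0000e-02 -1.1180e+01] F [-0.9  0.2  0.6] q [-22.  12.  42.  98.  -8.  73. -79.]
d [ 0.5  0.8 89.9] r [-0.0007 -0.0002  0.0021]
```

>>> {"op": "drive_tool", "data": {
  "moves": [
    {"x":0.5,"y":1,"z":30,"rx":0,"ry":0,"rz":0.002,"fingers":-1},
    {"x":0.5,"y":1,"z":60,"rx":0,"ry":0,"rz":0.002,"fingers":-1},
    {"x":0.5,"y":1,"z":85,"rx":0,"ry":0,"rz":0.002,"fingers":-1},
    {"x":0.5,"y":1,"z":100,"rx":0,"ry":0,"rz":0.002,"fingers":-1},
    {"x":0.5,"y":1,"z":100,"rx":0,"ry":0,"rz":0.002,"fingers":-1},
    {"x":0.5,"y":1,"z":100,"rx":0,"ry":0,"rz":0.002,"fingers":-1}
  ]
}}

```text
time_s: 8.32
tool_pos: [0.545, -0.18, 0.1009]
tool_rot: [-180.0, -0.1, -11.4]
force: [-0.0, 0.3, 0.7]
grip_width: 0.0874
grasp_force: 0.0
```

```bash
python3 -c "
from h import *
go(.5445,-.1785,.054,-11.3)
S=vision.read_camera('scene');T=vision.read_camera('top')
cv2.imwrite('pics/p2.png',np.hstack([cv2.resize(c['image'][v-40:v+40,u-40:u+40,::-1],(400,400),interpolation=2) for c,u,v in((S,299,150),(T,378,196))]+[]))"
```

```text
t 8.325 pos [ 0.545  -0.18    0.1009] [-1.7999e+02 -1.0000e-01 -1.1400e+01] F [-0.   0.3  0.7] q [-19.  18.  41. 104. -13.  63. -75.]
d [-0.8 -1.4 46.9] r [-0.0001 -0.0018 -0.0018]
```

View pics/p2.png

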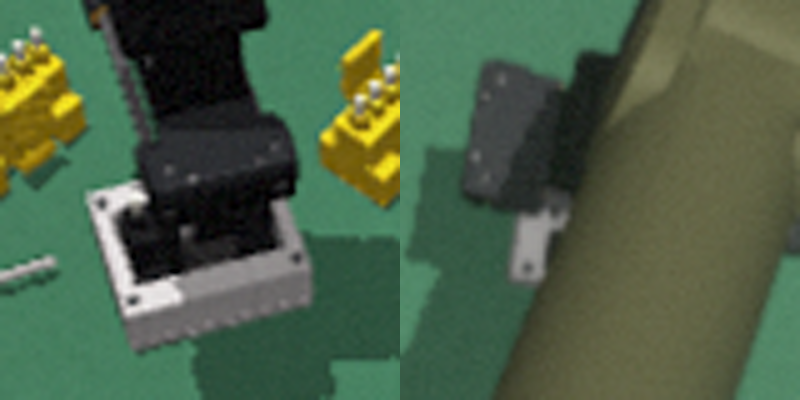

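The scene crop shows the open gripper straddling the cassette in line with the dock, and the yellow look-alikes are clear of it. I'll descend and pinch.

>>> {"op": "drive_tool", "data": {
  "moves": [
    {"x":-0.5,"y":-1,"z":12,"rx":0,"ry":0,"rz":0,"fingers":-1},
    {"x":-0.5,"y":-1,"z":24,"rx":0,"ry":0,"rz":0,"fingers":-1},
    {"x":-0.5,"y":-1,"z":36,"rx":0,"ry":0,"rz":0,"fingers":-1},
    {"x":-0.5,"y":-1,"z":47,"rx":0,"ry":0,"rz":0,"fingers":-1},
    {"x":-0.5,"y":-1,"z":47,"rx":0,"ry":0,"rz":0,"fingers":-1},
    {"x":-0.5,"y":-1,"z":47,"rx":0,"ry":0,"rz":0,"fingers":-1}
  ]
}}

```text
time_s: 9.18
tool_pos: [0.5441, -0.179, 0.053]
tool_rot: [180.0, -0.0, -11.4]
force: [0.6, -0.2, 0.1]
grip_width: 0.0873
grasp_force: 0.0
```

>>> {"op": "drive_tool", "data": {
  "moves": [
    {"x":0,"y":0,"z":0,"rx":0,"ry":0,"rz":0,"fingers":1},
    {"x":0,"y":0,"z":0,"rx":0,"ry":0,"rz":0,"fingers":1},
    {"x":0,"y":0,"z":0,"rx":0,"ry":0,"rz":0,"fingers":1},
    {"x":0,"y":0,"z":0,"rx":0,"ry":0,"rz":0,"fingers":1},
    {"x":0,"y":0,"z":0,"rx":0,"ry":0,"rz":0,"fingers":1},
    {"x":0,"y":0,"z":0,"rx":0,"ry":0,"rz":0,"fingers":1},
    {"x":0,"y":0,"z":0,"rx":0,"ry":0,"rz":0,"fingers":1},
    {"x":0,"y":0,"z":0,"rx":0,"ry":0,"rz":0,"fingers":1}
  ],
  "force": 25
}}

```text
time_s: 10.18
tool_pos: [0.5444, -0.1781, 0.0534]
tool_rot: [-179.9, -0.0, -11.4]
force: [-1.4, 2.3, 6.2]
grip_width: 0.0443
grasp_force: 25.0
```

>>> {"op": "drive_tool", "data": {
  "moves": [
    {"x":0,"y":0,"z":-1.5,"rx":0,"ry":0,"rz":0,"fingers":1},
    {"x":0,"y":0,"z":-3,"rx":0,"ry":0,"rz":0,"fingers":1},
    {"x":0,"y":0,"z":-4.5,"rx":0,"ry":0,"rz":0,"fingers":1},
    {"x":0,"y":0,"z":-6,"rx":0,"ry":0,"rz":0,"fingers":1},
    {"x":0,"y":0,"z":-6,"rx":0,"ry":0,"rz":0,"fingers":1}
  ]
}}

```text
time_s: 10.8
tool_pos: [0.5434, -0.1782, 0.0586]
tool_rot: [-180.0, 0.1, -11.4]
force: [-1.0, 3.9, -3.4]
grip_width: 0.0443
grasp_force: 25.0
```

>>> {"op": "drive_tool", "data": {
  "moves": [
    {"x":0,"y":0,"z":-3,"rx":0,"ry":0,"rz":0,"fingers":1},
    {"x":0,"y":0,"z":-8,"rx":0,"ry":0,"rz":0,"fingers":1},
    {"x":0,"y":0,"z":-15,"rx":0,"ry":0,"rz":0,"fingers":1},
    {"x":0,"y":0,"z":-24,"rx":0,"ry":0,"rz":0,"fingers":1},
    {"x":0,"y":0,"z":-34,"rx":0,"ry":0,"rz":0,"fingers":1},
    {"x":0,"y":0,"z":-46,"rx":0,"ry":0,"rz":0,"fingers":1},
    {"x":0,"y":0,"z":-60,"rx":0,"ry":0,"rz":0,"fingers":1},
    {"x":0,"y":0,"z":-75,"rx":0,"ry":0,"rz":0,"fingers":1},
    {"x":0,"y":0,"z":-90,"rx":0,"ry":0,"rz":0,"fingers":1},
    {"x":0,"y":0,"z":-105,"rx":0,"ry":0,"rz":0,"fingers":1},
    {"x":0,"y":0,"z":-120,"rx":0,"ry":0,"rz":0,"fingers":1},
    {"x":0,"y":0,"z":-140,"rx":0,"ry":0,"rz":0,"fingers":1},
    {"x":0,"y":0,"z":-160,"rx":0,"ry":0,"rz":0,"fingers":1},
    {"x":0,"y":0,"z":-180,"rx":0,"ry":0,"rz":0,"fingers":1},
    {"x":0,"y":0,"z":-180,"rx":0,"ry":0,"rz":0,"fingers":1},
    {"x":0,"y":0,"z":-180,"rx":0,"ry":0,"rz":0,"fingers":1}
  ]
}}

```text
time_s: 12.8
tool_pos: [0.5435, -0.1786, 0.2382]
tool_rot: [-180.0, 0.1, -11.4]
force: [-0.8, -0.1, -3.0]
grip_width: 0.0444
grasp_force: 25.0
```

```bash
python3 -c "
from h import *
go(.4915,.243,.222,33)
S=vision.read_camera('scene');T=vision.read_camera('top')
o=sensors.get_obs();u,v=proj(S,[o['tool_pos']-[0,0,.03]])[0].astype(int);print(u,v)
cv2.imwrite('pics/p3.png',np.hstack([cv2.resize(c['image'][v-45:v+45,u-45:u+45,::-1],(400,400),interpolation=2) for c,u,v in((S,u,v),(S,398,255))]))"
```

```text
t 12.8 pos [ 0.5435 -0.1786  0.2382] [-1.7999e+02  6.0000e-02 -1.1410e+01] F [-0.8 -0.1 -3. ] q [-22.  10.  43.  95.  -7.  77. -80.]
d [-134.3 -403.    16.4] r [-5.000e-04  1.000e-03 -7.751e-01]
294 116
```

View pics/p3.png

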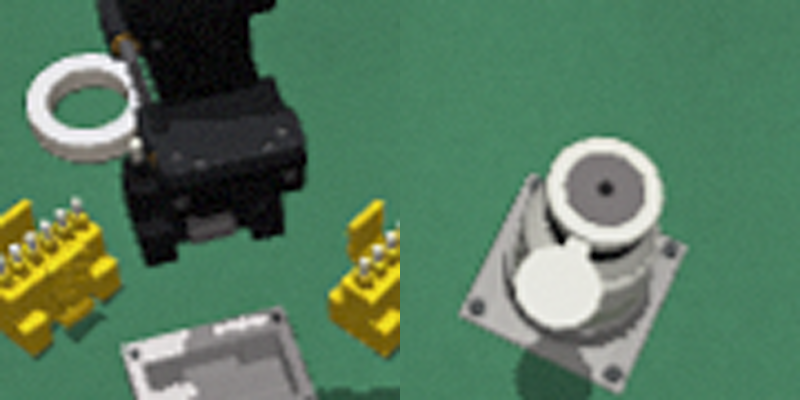

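The cassette hangs level in the gripper above the empty dock. The dish is back up, with its hub at scene (399,252.3) as before. Now I'll carry it over.

>>> {"op": "drive_tool", "data": {
  "moves": [
    {"x":-4,"y":-12,"z":0,"rx":0,"ry":0,"rz":-0.023,"fingers":1},
    {"x":-12,"y":-36,"z":0,"rx":0,"ry":0,"rz":-0.07,"fingers":1},
    {"x":-22,"y":-66,"z":0,"rx":0,"ry":0,"rz":-0.127,"fingers":1},
    {"x":-32,"y":-96,"z":0,"rx":0,"ry":0,"rz":-0.185,"fingers":1},
    {"x":-42,"y":-126,"z":0,"rx":0,"ry":0,"rz":-0.243,"fingers":1},
    {"x":-52,"y":-156,"z":0,"rx":0,"ry":0,"rz":-0.3,"fingers":1},
    {"x":-62,"y":-186,"z":0,"rx":0,"ry":0,"rz":-0.358,"fingers":1},
    {"x":-72,"y":-216,"z":0,"rx":0,"ry":0,"rz":-0.415,"fingers":1},
    {"x":-82,"y":-246,"z":0,"rx":0,"ry":0,"rz":-0.473,"fingers":1},
    {"x":-92,"y":-276,"z":0,"rx":0,"ry":0,"rz":-0.53,"fingers":1},
    {"x":-102,"y":-306,"z":0,"rx":0,"ry":0,"rz":-0.588,"fingers":1},
    {"x":-112,"y":-336,"z":0,"rx":0,"ry":0,"rz":-0.646,"fingers":1},
    {"x":-120,"y":-360,"z":0,"rx":0,"ry":0,"rz":-0.692,"fingers":1},
    {"x":-127,"y":-381,"z":0,"rx":0,"ry":0,"rz":-0.733,"fingers":1},
    {"x":-132,"y":-396,"z":5,"rx":0,"ry":0,"rz":-0.762,"fingers":1},
    {"x":-134,"y":-403,"z":11,"rx":0,"ry":0,"rz":-0.775,"fingers":1},
    {"x":-134,"y":-403,"z":16,"rx":0,"ry":0,"rz":-0.775,"fingers":1},
    {"x":-134,"y":-403,"z":16,"rx":0,"ry":0,"rz":-0.775,"fingers":1},
    {"x":-134,"y":-403,"z":16,"rx":0,"ry":0,"rz":-0.775,"fingers":1}
  ]
}}

```text
time_s: 15.28
tool_pos: [0.4927, 0.2419, 0.2231]
tool_rot: [180.0, -0.0, 32.9]
force: [-0.5, -0.7, -2.4]
grip_width: 0.0445
grasp_force: 25.0
```

```bash
python3 -c "
from h import *
go(.4915,.243,.214,33)
S=vision.read_camera('scene');T=vision.read_camera('top')
o=sensors.get_obs();R=Ro.from_euler('xyz',o['tool_rot'],degrees=True);p=o['tool_pos']
# predicted cassette box corners, underside and body
b=np.array([[sx*.042,sy*.0255,.0455] for sx,sy in((-1,-1),(1,-1),(1,1),(-1,1))]);w=R.apply(b)+p
I=[]
for c,u0,v0 in((S,398,225),(T,230,205)):
    s=8; r=36
    im=cv2.resize(c['image'][v0-r:v0+r,u0-25:u0+25,::-1],(400,576),interpolation=2)
    q=(proj(c,w)-[u0-25,v0-r]+.5)*s; cv2.polylines(im,[q.astype(int)],True,(0,0,255),1); I.append(im)
cv2.imwrite('pics/p4.png',np.hstack(I))"
```

```text
t 15.275 pos [0.4927 0.2419 0.2231] [ 1.7999e+02 -2.0000e-02  3.2900e+01] F [-0.5 -0.7 -2.4] q [-48.   6.  20.  99.  -2.  75. -84.]
d [-0.4 -1.6  9.1] r [ 0.0002 -0.0004 -0.0017]
```

View pics/p4.png

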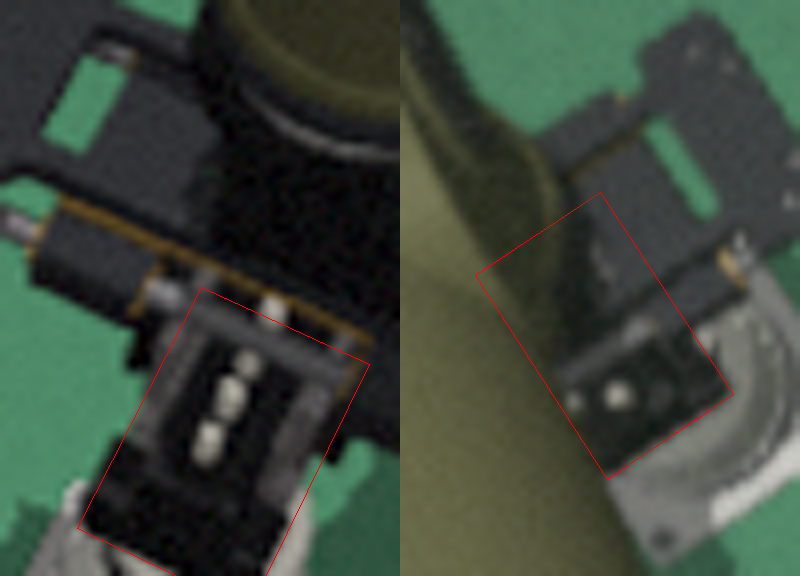

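The predicted underside outline (red) matches the cassette's visible edges in both views, so it is level and centred in the grip. A last small correction and lowering remain.

>>> {"op": "drive_tool", "data": {
  "moves": [
    {"x":-0.4,"y":-0.7,"z":3,"rx":0,"ry":0,"rz":0,"fingers":1},
    {"x":-0.4,"y":-1.4,"z":6,"rx":0,"ry":0,"rz":0,"fingers":1},
    {"x":-0.4,"y":-1.4,"z":9,"rx":0,"ry":0,"rz":0,"fingers":1},
    {"x":-0.4,"y":-1.4,"z":9,"rx":0,"ry":0,"rz":0,"fingers":1},
    {"x":-0.4,"y":-1.4,"z":9,"rx":0,"ry":0,"rz":0,"fingers":1},
    {"x":-0.4,"y":-1.4,"z":9,"rx":0,"ry":0,"rz":0,"fingers":1},
    {"x":-0.4,"y":-1.4,"z":9,"rx":0,"ry":0,"rz":0,"fingers":1},
    {"x":-0.4,"y":-1.4,"z":9,"rx":0,"ry":0,"rz":0,"fingers":1}
  ]
}}

```text
time_s: 16.38
tool_pos: [0.4912, 0.2437, 0.2139]
tool_rot: [-180.0, -0.0, 33.0]
force: [-0.5, 0.4, -3.4]
grip_width: 0.0441
grasp_force: 25.0
```

```bash
python3 -c "
from h import *
go(.4915,.243,.214,33)
o=sensors.get_obs();print(np.abs(o['joint_velocities']).max(),o['grip_width'],o['grasp_force'])
if np.hypot(o['tool_pos'][0]-.4915,o['tool_pos'][1]-.243)<.004 and o['grasp_force']>20: print(workorder.sign_off())"
```

```text
t 16.375 pos [0.4912 0.2437 0.2139] [-1.800e+02 -1.000e-02  3.299e+01] F [-0.5  0.4 -3.4] q [-48.   6.  20. 100.  -2.  74. -84.]
d [-0.2  0.8 -0.1] r [-0.     -0.0002 -0.0001]
0.08261334435239644 0.0440670422446421 24.999348521232605
the job is handed in; nothing more can be done
None
```

The job is handed in at 16.4 s: the dish was pressed fully down and came back up, and the cassette, catches pinched, is held level and still, centred about 33 mm above it.

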